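# Put the jars and tins back on their own trays

### The arm

A 6-joint arm with a two-finger parallel gripper is mounted at the origin on the work surface. World frame = base frame: x ahead of the robot, y to its left, z up, the work surface at z = 0. Lengths are in m, angles in rad, forces in N, time in s.
With the tool pointing down it reaches from about 0.275 to 0.875 m from the base axis. Payload 12.5 kg.
Tool frame: the origin (TCP) lies at the very end of the fingers, on their centre line; the grasp point (between the pads) lies 19 mm behind it; z points along the fingers, y is the line along which they close (so a half turn about z gives the same grasp; the last joint's range is limited). The gripper opens to 85 mm and grips with 20 to 120 N. Pads are 22 mm wide; open, the fingers measure 114 mm over their backs; the gripper's body (76 mm by 85 mm) begins 54 mm behind the grasp point. The pads swing forward as they close: fully open they stand 13 mm farther back than shut.
Start: joints at [1.028, 0.351, 1.652, -0, 1.139, -0.085], TCP at [0.243, 0.493, 0.231] pointing down, gripper open.
Joint ranges: [-2.75, 2.75], [-0.79, 2.1], [0.01, 2.65], [-1.57, 4.71], [0.07, 3.14], [-2.87, 2.87]. Speed limits (rad/s): [2.22, 2.22, 2.79, 3.14, 3.14, 3.14].

### API

Orientations are given as a rotation vector (axis times angle).
In Python, from rig import arm gives the robot as it stands.
- The arm moves only by the tool step_hand, called after "Request:" by a JSON object that holds its "fn" and its "kwargs", one argument or row to a line. Schema: {"type":"object","properties":{"motion":{"type":"array","items":{"type":"number"},"minItems":5,"maxItems":100},"clamp_n":{"type":"number"},"only":{"type":"string"},"quiet":{"type":"boolean"},"lines":{"type":"string"}},"required":["motion"],"additionalProperties":false}. motion is one flat list of numbers that holds 1 to 20 rows one after another, with no inner brackets; each row has 5 numbers: dx, dy, dz in normalised numbers (1 is 0.2 m), then a turn about the tool's z in normalised numbers (1 is 2 pi rad), then the finger opening in m; each row shifts and turns the commanded pose from where the row before left it, along the tool's axes as they then stand; what a row does not reach is not made up. A row lasts 1/12 s, in which the tool goes at most 0.0417 m and 0.125 rad, less where a joint would pass 70% of its speed; a pose out of reach is approached as far as the arm can. The fingers move at their own pace and stop on an object; clamp_n is the grip in N (left out, the last holds). Time passes only in rows, so rows that do not move let the fingers close. The tool returns the time, the measured TCP pose, the force, the opening and the grip force at its end. only (a regular expression) keeps the lines of the reply that match it, lines (a string "A,B") keeps lines A to B, and quiet returns only ok. Input that does not fit is refused with a message, and nothing moves.
- arm.read_state(): the state, without advancing time (a new reading comes with each control period).
- arm.camera(name): name is "scene" or "side" or "wrist"; returns the picture (400x640x3 uint8, blue, green, red); there is no depth.
- arm.calibration(name): a dict with "mtx" (3x3 intrinsics, pixels), "R" (3x3) and "t" (3): a world point X has camera coordinates R X + t; the wrist camera has in their place "mount" (4x4, takes a point from camera to tool coordinates, whose origin is the TCP and whose axes are the flange's). Camera axes: x right, y down, z forward; pixel columns grow to the right and rows downward; lengths in m; the calibration is good to about 2 mm. A picture is of the moment at which its call begins: read the wrist's pose just before it. calibration takes no time and is no camera call.
- arm.hand_in(): hands the job in; it is judged then, once.
The state is a dict: "time_s": time; "q": joint angles; "dq": joint speeds; "joint_torque": joint torques, N m; "eef_pos": TCP position; "tcp_rot": TCP orientation; "wrist_force": force on the tool from outside, world axes, zero at the start; "ft_torque": the same for the moment, N m; "width": finger opening in m; "grasp_force": force on a finger pad.
Only numpy, scipy, OpenCV 4.12 (cv2) and the standard library are available. Lean on these libraries where they do the work, as an engineer would, in place of code of your own. Each camera call takes 0.05 s, during which the arm holds its last target. There are 200 camera calls.

### The job

Tidy the kitchen counter: stand each of the four containers upright and flat on the floor of its own tray, round jars in round trays and square tins in square trays, each in the tray of the same colour as its lid, with the tins turned so that their sides line up with the sides of the tray. Do not tip any of them over, and leave the pepper mill and the oil bottle standing where they are.

Things in the scene. Friction and masses are not known exactly. Their poses are not given: they have to be found in the camera images.
- red_jar: Round ceramic jar, white below with a red lid and a thin red band; diameter 54 mm, straight-sided all the way up, 85 mm tall, 0.17 to 0.35 kg, loose, standing upright on the counter. Origin at the centre of its underside, z up.
- red_round_tray: Shallow red round tray, fixed to the counter: outer diameter 82 mm, floor 4 mm thick, rim 4 mm thick and 10 mm high over the counter, 74 mm clear inside. Origin at the centre of its underside, on the counter, z up.
- red_tin: Square metal tin, bare aluminium below with a red lid and a thin red band; 50 x 50 mm, straight-sided all the way up, 85 mm tall, 0.15 to 0.31 kg, loose, standing upright on the counter. Origin at the centre of its underside, z up, x and y square to its sides. All sides are alike.
- red_square_tray: Shallow red square tray, fixed to the counter: 78 x 78 mm outside, floor 4 mm thick, rim 4 mm thick and 10 mm high over the counter, 70 x 70 mm clear inside. Origin at the centre of its underside, on the counter, z up, x and y square to its sides. All sides are alike.
- blue_jar: Round ceramic jar, white below with a blue lid and a thin blue band; diameter 54 mm, straight-sided all the way up, 85 mm tall, 0.17 to 0.35 kg, loose, standing upright on the counter. Origin at the centre of its underside, z up.
- blue_round_tray: Shallow blue round tray, fixed to the counter: outer diameter 82 mm, floor 4 mm thick, rim 4 mm thick and 10 mm high over the counter, 74 mm clear inside. Origin at the centre of its underside, on the counter, z up.
- blue_tin: Square metal tin, bare aluminium below with a blue lid and a thin blue band; 50 x 50 mm, straight-sided all the way up, 85 mm tall, 0.15 to 0.31 kg, loose, standing upright on the counter. Origin at the centre of its underside, z up, x and y square to its sides. All sides are alike.
- blue_square_tray: Shallow blue square tray, fixed to the counter: 78 x 78 mm outside, floor 4 mm thick, rim 4 mm thick and 10 mm high over the counter, 70 x 70 mm clear inside. Origin at the centre of its underside, on the counter, z up, x and y square to its sides. All sides are alike.
- pepper_mill: Dark wooden pepper mill, loose bystander, 46 mm across and 110 mm tall, standing upright among the things. Origin at the centre of its underside.
- oil_bottle: Small green glass oil bottle with a black cap, loose bystander, 48 mm across and 115 mm tall, standing upright among the things. Origin at the centre of its underside. (A low open white salt bowl, 60 mm across and 35 mm high, about 0.57 m from the base axis, also stands among the things. The toaster and other equipment are beyond and beside the area of the things; the robot need not go near them.)

How it is judged:
By the outcome, as a careful person would: the job done as asked, in the order asked, and still so for the second after the job is handed in, with the robot touching nothing.
It also fails if it takes over 112 s, if anything falls off the work surface, if the arm or the gripper's body presses on something with over 40 N, if the wrist force passes 120 N, or if a joint passes its speed limit or range.

## Working session

There is one attempt and no reset: what is moved stays moved. The work goes in short steps, Python scripts to look and compute and a tool call to move; the robot and the scene stay as the last step left them, time stands still between calls to the robot, and variables do not carry over. Pictures are saved under pics/ and viewed, at most 14 in all, crops included, and the job is handed in when it is done.

```bash
ls; mkdir -p pics; python3 - <<'E'
from rig import arm
import cv2
for n in("scene","side","wrist"):
    s=arm.read_state();cv2.imwrite(f"pics/{n}0.png",arm.camera(n))
    c=arm.calibration(n);print(n,{k:v.round(3).tolist() if hasattr(v,'round') else v for k,v in c.items()})
print(s)
E
```

```text
pics
rig.py
scene {'mtx': [[433.0, 0.0, 318.376], [0.0, 433.0, 188.87], [0.0, 0.0, 1.0]], 'R': [[-0.161, 0.987, -0.001], [0.858, 0.139, -0.495], [-0.488, -0.081, -0.869]], 't': [0.096, -0.447, 1.463]}
side {'mtx': [[444.429, 0.0, 315.517], [0.0, 444.429, 203.679], [0.0, 0.0, 1.0]], 'R': [[0.973, -0.229, -0.014], [-0.18, -0.723, -0.667], [0.142, 0.651, -0.745]], 't': [-0.505, 0.132, 1.076]}
wrist {'mtx': [[305.258, 0.0, 322.154], [0.0, 305.258, 194.824], [0.0, 0.0, 1.0]], 'mount': [[-0.002, -0.958, -0.288, 0.073], [1.0, -0.001, -0.001, -0.0], [0.001, -0.288, 0.958, -0.141], [0.0, 0.0, 0.0, 1.0]]}
{'time_s': 0.1, 'q': array([ 1.02840288e+00,  3.51143140e-01,  1.65235525e+00,  1.21127537e-06,
        1.13910543e+00, -8.46662371e-02]), 'dq': array([-0.00166017, -0.00113799, -0.00247534,  0.00075196,  0.00182504,
        0.00017815]), 'joint_torque': array([-5.57487147e-04, -5.06829035e+01, -2.91870993e+01, -1.08243855e-04,
        2.80588509e-03, -1.89084989e-05]), 'eef_pos': array([0.24290675, 0.49312326, 0.23083558]), 'tcp_rot': array([-7.12665674e-01, -3.05936983e+00,  1.51023336e-03]), 'wrist_force': array([-0.34767831,  0.23636439, -0.11695061]), 'ft_torque': array([-0.01878975, -0.00500154,  0.04637967]), 'grasp_force': 0.0, 'width': 0.08577902218320377}
```

View pics/scene0.png

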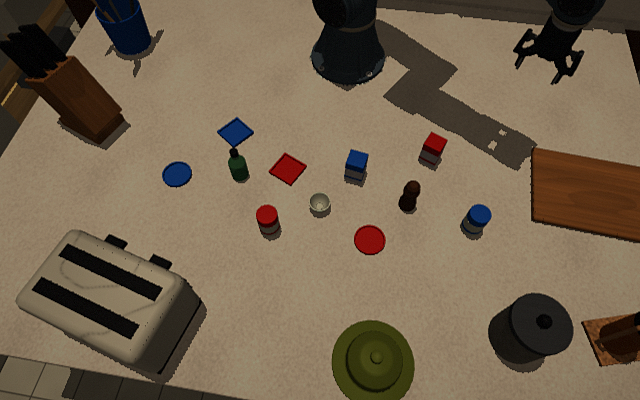

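View pics/side0.png

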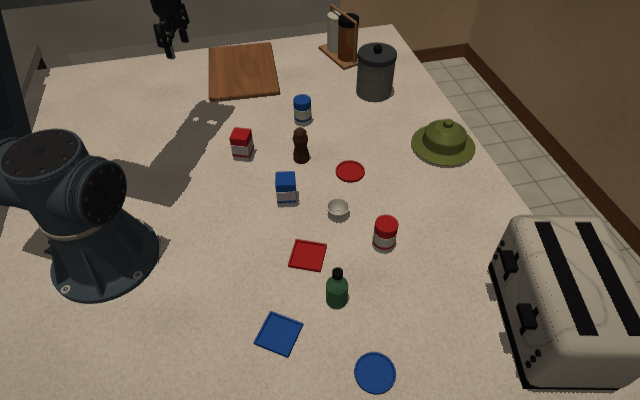

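The scene view shows, by pixel:
- **Containers:** red jar (267,219), blue tin (356,166), red tin (433,149), blue jar (477,220).
- **Trays:** blue round (177,174), blue square (236,132), red square (288,169), red round (370,240).
- **Bystanders:** oil bottle (237,165), pepper mill (409,196), salt bowl (320,204).

The side view shows the same things.

```bash
cat > loc.py <<'E'
from rig import arm
import cv2, numpy as np
from scipy.spatial.transform import Rotation as Ro
def cam(n):
    s=arm.read_state(); im=arm.camera(n); c=arm.calibration(n); K=np.array(c["mtx"])
    if n=="wrist":
        T=np.eye(4); T[:3,:3]=Ro.from_rotvec(s["tcp_rot"]).as_matrix(); T[:3,3]=s["eef_pos"]
        T=T@np.array(c["mount"]); R=T[:3,:3].T; t=-R@T[:3,3]
    else: R=np.array(c["R"]); t=np.array(c["t"])
    return im,K,R,t
def cast(px,z,K,R,t):
    px=np.asarray(px,float).reshape(-1,2)
    d=np.c_[px,np.ones(len(px))]@np.linalg.inv(K).T@R; o=-R.T@t
    return (o+d*((z-o[2])/d[:,2])[:,None])[:,:2]
def proj(X,K,R,t):
    p=K@(R@np.asarray(X,float)+t); return p[:2]/p[2]
def blobs(im,colour,amin=80):
    h=cv2.cvtColor(im,cv2.COLOR_BGR2HSV); H=h[...,0]; ok=(h[...,1]>140)&(h[...,2]>50)
    m=(ok&((H<5)|(H>173)) if colour=="red" else ok&(H>100)&(H<125)).astype(np.uint8)
    n,l,st,ce=cv2.connectedComponentsWithStats(m)
    return [((l==i).astype(np.uint8),st[i],ce[i]) for i in range(1,n) if st[i,4]>=amin],h[...,2]
def top(m,V):
    v=V[m>0].reshape(-1,1); th,_=cv2.threshold(v,0,255,cv2.THRESH_OTSU)
    k=(m*(V>th)).astype(np.uint8); n,l,st,_=cv2.connectedComponentsWithStats(k)
    return (l==1+np.argmax(st[1:,4])).astype(np.uint8)
def shape(m,z,*C):
    c=max(cv2.findContours(m,cv2.RETR_EXTERNAL,cv2.CHAIN_APPROX_NONE)[0],key=len).reshape(-1,2)
    w=(cast(c,z,*C)*1000).astype(np.float32)
    ys,xs=np.nonzero(m); g=cast(np.c_[xs,ys],z,*C).mean(0)*1000
    r=cv2.minAreaRect(w); return g.round(1),np.round(r[0],1),np.round(r[1],1),round(r[2],1)
E
python3 - <<'E'
from loc import *
for n in("scene","side"):
    im,*C=cam(n)
    for col in("red","blue"):
        B,V=blobs(im,col)
        for m,st,ce in B:
            g=cast([ce],.01,*C)[0]
            if not(.2<np.hypot(*g)<.95): continue
            print(n,col,ce.round(),st[2:],"rim",*shape(m,.01,*C),"| top",*shape(top(m,V),.085,*C))
    dark=None
E
```

```text
scene red [435. 142.] [ 23  20 268] rim [315.7 303. ] [315.7 302.6] [53.7 53.9] 65.1 | top [371.3 287.3] [370.7 287.3] [48.2 45.8] 65.8
scene red [287. 168.] [ 38  32 626] rim [ 476.3 -108.9] [ 475.2 -109.6] [78.2 79. ] 64.9 | top [523.  -95.1] [519.9 -95.4] [71.8 71.1] 64.6
scene red [266. 214.] [ 21  19 324] rim [ 627.8 -136.7] [ 627.2 -137.1] [53.7 54.4] 9.2 | top [ 661.4 -121. ] [ 660.9 -121.3] [47.1 50.4] 9.2
scene red [369. 239.] [ 32  29 714] rim [655.4 143.5] [654.4 143.6] [78.4 80.4] 9.2 | top [689.8 139.4] [688.8 139.9] [64.9 74.2] 9.2
scene blue [235. 132.] [ 36  29 500] rim [ 374.7 -289.6] [ 372.6 -290.4] [77.3 76. ] 54.0 | top [ 430.2 -261.9] [ 427.2 -265.4] [69.2 63. ] 53.4
scene blue [357. 159.] [ 22  19 276] rim [412.5  81.7] [412.2  81.6] [51.9 52. ] 80.3 | top [461.6  81.9] [461.4  81.8] [47.3 45.6] 79.9
scene blue [176. 174.] [ 29  24 513] rim [ 544.3 -414.5] [ 543.3 -416.1] [76.3 79.7] 9.2 | top [ 586.2 -377.4] [ 585.9 -376.7] [63.1 66.1] 3.1
scene blue [480. 214.] [ 21  19 308] rim [534.1 428.4] [534.6 428.3] [52.8 55. ] 89.5 | top [574.7 404.1] [575.5 404.1] [47
[... 430 characters left out ...]
 [307. 255.] [ 39  33 944] rim [ 471.2 -114.6] [ 471.4 -113.3] [83.  79.2] 64.6 | top [ 462.2 -166.4] [ 462.6 -163. ] [70.3 71.4] 64.6
side blue [301. 102.] [ 17  16 215] rim [586.1 491. ] [588.2 490. ] [84.6 53.3] 78.6 | top [570.9 402.1] [570.7 403.3] [41.5 46.4] 75.6
side blue [285. 181.] [ 19  20 369] rim [465.4 141.8] [465.1 142.3] [75.3 50.6] 78.6 | top [458.6  79. ] [459.   79.3] [46.6 46.2] 80.2
side blue [278. 334.] [  49   45 1320] rim [ 369.1 -294.7] [ 369.4 -293.6] [78.7 78.2] 54.3 | top [ 369.  -331.4] [ 368.9 -329. ] [69.4 70.1] 54.3
side blue [375. 373.] [  41   41 1337] rim [ 539.  -419.7] [ 539.8 -419.2] [78.5 79.1] 76.4 | top [ 523.6 -445.8] [ 524.8 -444.6] [70.2 71.6] 73.4
```

View pics/wrist0.png

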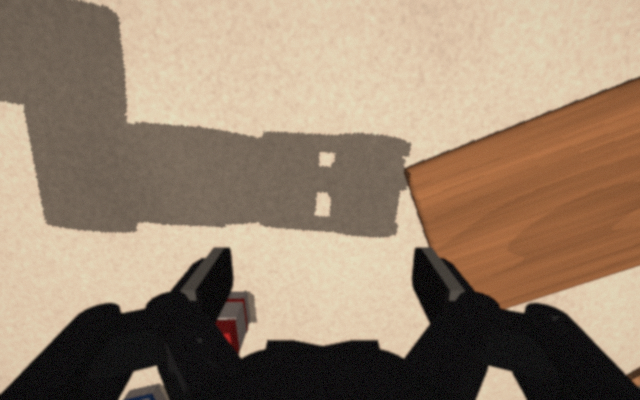

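Wrist view at the start: the red tin's corner is near (235,320) and the counter below is clear. I'll find the bystanders and write a small planner.

```bash
cat > plan.py <<'E'
# usage: plan.py x_mm y_mm [side_deg]: shift along the tool's axes at present, and turn candidates
import sys
from loc import *
s=arm.read_state(); R=Ro.from_rotvec(s["tcp_rot"]).as_matrix(); p=s["eef_pos"]
a=list(map(float,sys.argv[1:])); d=R.T@np.array([a[0]/1e3-p[0],a[1]/1e3-p[1],0])
yaw=np.degrees(np.arctan2(R[1,1],R[0,1]))
print("t",round(s["time_s"],2),"z",p[2].round(4),"shift",d.round(4),"len",np.linalg.norm(d).round(3),"yaw y",yaw.round(1),"q1,q6",s["q"][[0,5]].round(2),"w",round(s["width"],4),"grip",round(float(s["grasp_force"]),1))
if len(a)>2:
    e=-(a[2]-yaw); e0=(e+45)%90-45
    print("turn rad",[round(np.radians(e0+k),3) for k in(0,90,-90)])
E
python3 plan.py 369.5 286.6 66; python3 - <<'E'
from loc import *
for n,px in(("scene",[(407,211),(238,179),(319,212)]),("side",[(301,162),(337,305),(338,218)])):
    c=arm.calibration(n);print(n,(cast(px,0,np.array(c["mtx"]),np.array(c["R"]),np.array(c["t"]))*1000).round())
E
```

```text
t 0.25 z 0.2311 shift [-2.048e-01 -1.294e-01  1.000e-04] len 0.242 yaw y 63.8 q1,q6 [ 1.03 -0.08] w 0.0856 grip 0.0
turn rad [np.float64(-0.039), np.float64(1.532), np.float64(-1.61)]
scene [[ 553.  236.]
 [ 528. -242.]
 [ 594.    1.]]
side [[ 527.  218.]
 [ 508. -254.]
 [ 575.  -12.]]
```

The manual's scale: shifts go in shares of 0.2 m and turns go in shares of 2 pi rad. Converting my numbers, -0.0256 m / 0.2 = -0.128, -0.0162 m / 0.2 = -0.081, -0.039 rad / 6.2832 = -0.0062.

Request:
{"fn": "step_hand", "kwargs": {
  "motion": [-0.128, -0.081, 0, 0, 0.085, -0.128, -0.081, 0, 0, 0.085, -0.128, -0.081, 0, 0, 0.085, -0.128, -0.081, 0, 0, 0.085, -0.128, -0.081, 0, 0, 0.085, -0.128, -0.081, 0, 0, 0.085, -0.128, -0.081, 0, 0, 0.085, -0.128, -0.081, 0, 0, 0.085, 0, 0, 0, -0.0062, 0.085, 0, 0, 0, 0, 0.085, 0, 0, 0.1, 0, 0.085, 0, 0, 0.1, 0, 0.085, 0, 0, 0.1, 0, 0.085],
  "clamp_n": 50
}}

```text
time_s: 1.33
eef_pos: [0.3692, 0.2872, 0.1707]
tcp_rot: [0.654, 3.072, 0.001]
wrist_force: [0.6, 0.3, -0.3]
width: 0.0847
grasp_force: 0.0
```

```bash
python3 plan.py 369.5 286.6 66; python3 - <<'E'
from loc import *
im,*C=cam("wrist");cv2.imwrite("pics/w1.png",im)
for m,st,ce in blobs(im,"red")[0]: print(ce.round(),st[2:],*shape(m,.085,*C))
E
```

```text
t 1.33 z 0.1707 shift [-0.0005 -0.0004 -0.    ] len 0.001 yaw y 66.0 q1,q6 [ 0.56 -0.59] w 0.0847 grip 0.0
turn rad [np.float64(-0.0), np.float64(1.57), np.float64(-1.571)]
[321. 195.] [  63   64 3837] [364.2 287.3] [365.  286.8] [47.7 51.2] 65.9
[ 38. 351.] [ 14  13 107] [394.  -11.1] [393.5 -11.3] [ 8.1 18. ] 18.8
```

View pics/w1.png

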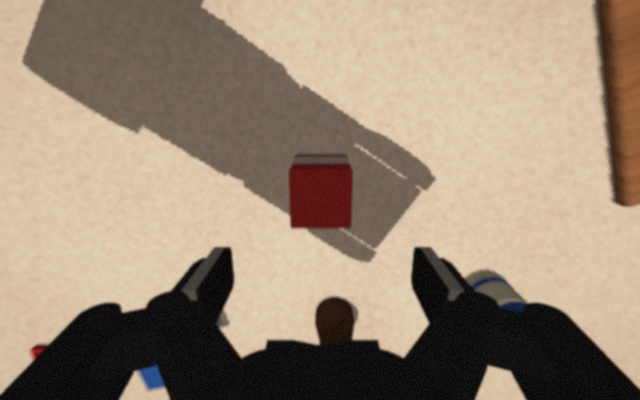

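The tin's lid is at (321,195), centred between the fingers and square to them. I'll go down and grip.

Scaled: 0.025 m / 0.2 = 0.125, 0.02 m / 0.2 = 0.1.

Request:
{"fn": "step_hand", "kwargs": {
  "motion": [0, 0, 0.125, 0, 0.085, 0, 0, 0.125, 0, 0.085, 0, 0, 0.125, 0, 0.085, 0, 0, 0.125, 0, 0.085, 0, 0, 0.1, 0, 0.085, 0, 0, 0.025, 0, 0.085, 0, 0, 0, 0, 0, 0, 0, 0, 0, 0, 0, 0, 0, 0, 0, 0, 0, 0, 0, 0, 0, 0, 0, 0, 0, 0, 0, 0, 0, 0],
  "clamp_n": 50
}}

```text
time_s: 2.38
eef_pos: [0.3701, 0.2871, 0.0477]
tcp_rot: [0.653, 3.071, 0.003]
wrist_force: [-2.1, 0.1, 7.5]
width: 0.0498
grasp_force: 52.5
```

Request:
{"fn": "step_hand", "kwargs": {
  "motion": [0, 0, -0.1, 0, 0, 0, 0, -0.15, 0, 0, 0, 0, -0.15, 0, 0, 0, 0, -0.15, 0, 0, 0, 0, -0.15, 0, 0, 0, 0, -0.1, 0, 0, 0, 0, 0, 0, 0]
}}

```text
time_s: 2.97
eef_pos: [0.3709, 0.2876, 0.2108]
tcp_rot: [0.652, 3.068, 0.008]
wrist_force: [-0.3, 0.8, -2.1]
width: 0.0492
grasp_force: 53.9
```

```bash
python3 plan.py 473.3 -111.5 64.7
```

```text
t 2.97 z 0.2108 shift [-0.2558 -0.3229 -0.001 ] len 0.412 yaw y 66.0 q1,q6 [ 0.56 -0.59] w 0.0492 grip 53.9
turn rad [np.float64(0.023), np.float64(1.594), np.float64(-1.548)]
```

Scaled: -0.0202 m / 0.2 = -0.101, -0.016 m / 0.2 = -0.08, 0.023 rad / 6.2832 = 0.0037.

Request:
{"fn": "step_hand", "kwargs": {
  "motion": [-0.08, -0.101, 0, 0, 0, -0.08, -0.101, 0, 0, 0, -0.08, -0.101, 0, 0, 0, -0.08, -0.101, 0, 0, 0, -0.08, -0.101, 0, 0, 0, -0.08, -0.101, 0, 0, 0, -0.08, -0.101, 0, 0, 0, -0.08, -0.101, 0, 0, 0, -0.08, -0.101, 0, 0, 0, -0.08, -0.101, 0, 0, 0, -0.08, -0.101, 0, 0, 0, -0.08, -0.101, 0, 0, 0, -0.08, -0.101, 0, 0, 0, -0.08, -0.101, 0, 0, 0, -0.08, -0.101, 0, 0, 0, -0.08, -0.101, 0, 0, 0, 0, 0, 0, 0.0037, 0, 0, 0, 0, 0, 0, 0, 0, 0, 0, 0]
}}

```text
time_s: 4.55
eef_pos: [0.4713, -0.1123, 0.2056]
tcp_rot: [-0.688, -3.064, -0.001]
wrist_force: [0.3, -0.2, -2.6]
width: 0.0494
grasp_force: 53.9
```

```bash
python3 plan.py 473.3 -111.5 64.7;  python3 - <<'E'
from loc import *
for n in("scene","side"):
    im,*C=cam(n);B,V=blobs(im,"red")
    for m,st,ce in B:
        if st[4]>200: print(n,ce.round(),"top@.25",*shape(top(m,V),.25,*C))
    X=[.4733,-.1115,.2]
    if n=="side":
        u,v=proj(X,*C).astype(int); cv2.imwrite("pics/s2.png",cv2.resize(im[v-70:v+130,u-100:u+100],None,fx=2.5,fy=2.5))
E
```

```text
t 4.55 z 0.2056 shift [-0.0015  0.0016 -0.    ] len 0.002 yaw y 64.7 q1,q6 [-0.33 -1.46] w 0.0494 grip 53.9
turn rad [np.float64(-0.0), np.float64(1.571), np.float64(-1.571)]
scene [287. 168.] top@.25 [601.9 -78.5] [603.2 -79.3] [17.1 38.4] 64.9
scene [266. 214.] top@.25 [738.6 -85.7] [738.2 -85.9] [39.1 41.8] 9.2
scene [369. 239.] top@.25 [762.1 130.4] [761.3 130.8] [53.8 61.7] 9.2
side [350. 171.] top@.25 [570.7 -98.1] [571.3 -98.1] [46.9 57.1] 75.9
side [312. 192.] top@.25 [ 481.2 -135.3] [ 480.9 -135.6] [69.2 17.1] 69.2
side [386. 226.] top@.25 [ 597.3 -246.4] [ 597.2 -245.7] [37.9 40.7] 76.1
side [307. 255.] top@.25 [ 428.8 -297. ] [ 432.7 -297.6] [13.7 56.4] 65.3
```

View pics/s2.png

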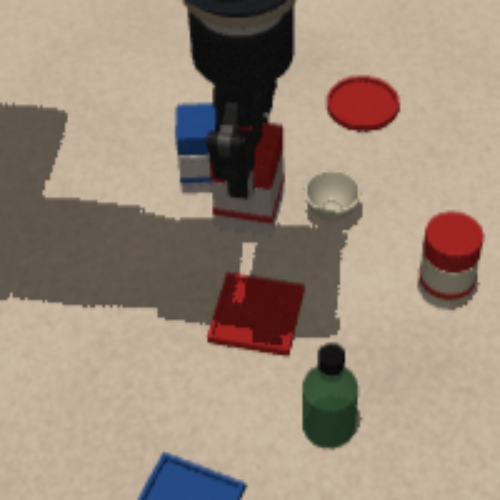

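The tin hangs upright above the red square tray (about (255,310) in the crop). I'll lower it in two stages.

Scaled: 0.03 m / 0.2 = 0.15, 0.0016 m / 0.2 = 0.008.

Request:
{"fn": "step_hand", "kwargs": {
  "motion": [-0.0075, 0.008, 0.1, 0, 0, 0, 0, 0.15, 0, 0, 0, 0, 0.15, 0, 0, 0, 0, 0.15, 0, 0, 0, 0, 0.1, 0, 0, 0, 0, 0.05, 0, 0, 0, 0, 0, 0, 0, 0, 0, 0, 0, 0]
}}

```text
time_s: 5.32
eef_pos: [0.4743, -0.1117, 0.0668]
tcp_rot: [0.687, 3.065, 0.0]
wrist_force: [-0.4, 0.9, -2.9]
width: 0.0497
grasp_force: 53.9
```

```bash
python3 plan.py 473.3 -111.5 64.7
```

```text
t 5.32 z 0.0668 shift [ 0.001  -0.0002 -0.    ] len 0.001 yaw y 64.7 q1,q6 [-0.33 -1.46] w 0.0497 grip 53.9
turn rad [np.float64(0.0), np.float64(1.571), np.float64(-1.57)]
```

Scaled: 0.005 m / 0.2 = 0.025, 0.003 m / 0.2 = 0.015.

Request:
{"fn": "step_hand", "kwargs": {
  "motion": [0, 0, 0.025, 0, 0, 0, 0, 0.025, 0, 0, 0, 0, 0.015, 0, 0, 0, 0, 0.005, 0, 0, 0, 0, 0.005, 0, 0, 0, 0, 0, 0, 0]
}}

```text
time_s: 5.82
eef_pos: [0.474, -0.112, 0.0518]
tcp_rot: [0.688, 3.065, -0.0]
wrist_force: [-2.2, 0.2, 3.4]
width: 0.0493
grasp_force: 54.5
```

Request:
{"fn": "step_hand", "kwargs": {
  "motion": [0, 0, 0, 0, 0.06, 0, 0, 0, 0, 0.06, 0, 0, 0, 0, 0.085, 0, 0, 0, 0, 0.085, 0, 0, 0, 0, 0.085, 0, 0, 0, 0, 0.085, 0, 0, -0.1, 0, 0.085, 0, 0, -0.2, 0, 0.085, 0, 0, -0.2, 0, 0.085, 0, 0, -0.2, 0, 0.085, 0, 0, -0.05, 0, 0.085, 0, 0, 0, 0, 0.085]
}}

```text
time_s: 6.82
eef_pos: [0.4754, -0.1124, 0.2044]
tcp_rot: [0.687, 3.059, -0.001]
wrist_force: [0.4, -0.3, -0.3]
width: 0.0851
grasp_force: 0.0
```

```bash
python3 plan.py 460.2 80.6 80.1
```

```text
t 6.82 z 0.2044 shift [ 0.0962  0.168  -0.0005] len 0.194 yaw y 64.7 q1,q6 [-0.33 -1.46] w 0.0851 grip 0.0
turn rad [np.float64(-0.269), np.float64(1.302), np.float64(-1.84)]
```

Scaled: 0.021 m / 0.2 = 0.105, 0.02 m / 0.2 = 0.1, -0.1 rad / 6.2832 = -0.0159.

Request:
{"fn": "step_hand", "kwargs": {
  "motion": [0.06, 0.105, 0, 0, 0.085, 0.06, 0.105, 0, 0, 0.085, 0.06, 0.105, 0, 0, 0.085, 0.06, 0.105, 0, 0, 0.085, 0.06, 0.105, 0, 0, 0.085, 0.06, 0.105, 0, 0, 0.085, 0.06, 0.105, 0, 0, 0.085, 0.06, 0.105, 0, 0, 0.085, 0, 0, 0, -0.0159, 0.085, 0, 0, 0, -0.0159, 0.085, 0, 0, 0, -0.011, 0.085, 0, 0, 0, 0, 0.085, 0, 0, 0.1, 0, 0.085, 0, 0, 0.1, 0, 0.085, 0, 0, 0, 0, 0.085],
  "clamp_n": 50
}}

```text
time_s: 8.07
eef_pos: [0.4569, 0.0807, 0.1577]
tcp_rot: [-0.275, -3.123, 0.002]
wrist_force: [-0.6, -0.5, -1.1]
width: 0.0851
grasp_force: 0.0
```

```bash
python3 plan.py 460.2 80.6 80.1; python3 - <<'E'
from loc import *
im,*C=cam("wrist")
for m,st,ce in blobs(im,"blue",600)[0]: print(ce.round(),st[2:],*shape(m,.085,*C))
im,*C=cam("side");B,V=blobs(im,"red")
for m,st,ce in B:print(ce.round(),"top@.089",*shape(top(m,V),.089,*C))
E
```

```text
t 8.07 z 0.1577 shift [-0.0033  0.0005 -0.    ] len 0.003 yaw y 79.9 q1,q6 [ 0.07 -1.32] w 0.0851 grip 0.0
turn rad [np.float64(-0.003), np.float64(1.568), np.float64(-1.573)]
[322. 204.] [  65   67 4131] [454.7  80.2] [455.3  79.9] [47.1 51.3] 79.2
[350. 171.] top@.089 [624.   60.5] [624.7  60.6] [58.8 71.6] 75.9
[386. 226.] top@.089 [ 657.4 -125.5] [ 657.2 -124.7] [47.5 51.1] 76.1
[307. 248.] top@.089 [ 472.7 -112.3] [ 472.8 -111.8] [48.3 48.3] 64.4
```

The red tin sits in its tray, centred and aligned. The blue tin is centred under the gripper.

Scaled: 0.025 m / 0.2 = 0.125, 0.02 m / 0.2 = 0.1.

Request:
{"fn": "step_hand", "kwargs": {
  "motion": [-0.005, 0, 0.1, 0, 0.085, 0, 0, 0.125, 0, 0.085, 0, 0, 0.125, 0, 0.085, 0, 0, 0.125, 0, 0.085, 0, 0, 0.055, 0, 0.085, 0, 0, 0.025, 0, 0.085, 0, 0, 0, 0, 0, 0, 0, 0, 0, 0, 0, 0, 0, 0, 0, 0, 0, 0, 0, 0, 0, 0, 0, 0, 0, 0, 0, 0, 0, 0],
  "clamp_n": 50
}}

```text
time_s: 9.17
eef_pos: [0.4608, 0.0808, 0.0516]
tcp_rot: [0.271, 3.128, 0.001]
wrist_force: [-1.1, -0.5, 5.3]
width: 0.0497
grasp_force: 51.3
```

Request:
{"fn": "step_hand", "kwargs": {
  "motion": [0, 0, -0.1, 0, 0, 0, 0, -0.15, 0, 0, 0, 0, -0.15, 0, 0, 0, 0, -0.15, 0, 0, 0, 0, -0.15, 0, 0, 0, 0, -0.1, 0, 0, 0, 0, 0, 0, 0]
}}

```text
time_s: 9.75
eef_pos: [0.4618, 0.081, 0.215]
tcp_rot: [0.271, 3.122, 0.002]
wrist_force: [1.2, -0.2, -1.1]
width: 0.0493
grasp_force: 53.0
```

```bash
python3 plan.py 371 -292 54.1
```

```text
t 9.75 z 0.215 shift [ 0.0253 -0.383  -0.0009] len 0.384 yaw y 80.1 q1,q6 [ 0.07 -1.32] w 0.0493 grip 53.0
turn rad [np.float64(0.454), np.float64(2.025), np.float64(-1.117)]
```

Scaled: -0.024 m / 0.2 = -0.12, 0.0016 m / 0.2 = 0.008.

Request:
{"fn": "step_hand", "kwargs": {
  "motion": [0.008, -0.12, 0, 0, 0, 0.008, -0.12, 0, 0, 0, 0.008, -0.12, 0, 0, 0, 0.008, -0.12, 0, 0, 0, 0.008, -0.12, 0, 0, 0, 0.008, -0.12, 0, 0, 0, 0.008, -0.12, 0, 0, 0, 0.008, -0.12, 0, 0, 0, 0.008, -0.12, 0, 0, 0, 0.008, -0.12, 0, 0, 0, 0.008, -0.12, 0, 0, 0, 0.008, -0.12, 0, 0, 0, 0.008, -0.12, 0, 0, 0, 0.008, -0.12, 0, 0, 0, 0.008, -0.12, 0, 0, 0, 0.008, -0.12, 0, 0, 0, 0, 0, 0, 0, 0]
}}

```text
time_s: 11.17
eef_pos: [0.3678, -0.296, 0.2098]
tcp_rot: [-0.275, -3.129, 0.001]
wrist_force: [0.1, 0.3, -1.9]
width: 0.0493
grasp_force: 53.0
```

Request:
{"fn": "step_hand", "kwargs": {
  "motion": [0, 0, 0, 0.0159, 0, 0, 0, 0, 0.0159, 0, 0, 0, 0, 0.0159, 0, 0, 0, 0, 0.0159, 0, 0, 0, 0, 0.0086, 0, 0, 0, 0, 0, 0, 0, 0, 0, 0, 0]
}}

```text
time_s: 11.75
eef_pos: [0.3687, -0.2926, 0.21]
tcp_rot: [-0.965, -2.989, -0.0]
wrist_force: [-0.0, 0.6, -2.0]
width: 0.0491
grasp_force: 53.0
```

```bash
python3 plan.py 371 -292 54.1
```

```text
t 11.75 z 0.21 shift [-0.0015  0.0019 -0.    ] len 0.002 yaw y 54.2 q1,q6 [-0.77 -1.72] w 0.0491 grip 53.0
turn rad [np.float64(0.002), np.float64(1.573), np.float64(-1.569)]
```

Scaled: 0.03 m / 0.2 = 0.15, 0.02 m / 0.2 = 0.1.

Request:
{"fn": "step_hand", "kwargs": {
  "motion": [-0.0075, 0.0075, 0.1, 0, 0, 0, 0, 0.15, 0, 0, 0, 0, 0.15, 0, 0, 0, 0, 0.15, 0, 0, 0, 0, 0.1, 0, 0, 0, 0, 0.05, 0, 0, 0, 0, 0, 0, 0, 0, 0, 0, 0, 0]
}}

```text
time_s: 12.42
eef_pos: [0.3711, -0.2929, 0.0707]
tcp_rot: [0.967, 2.989, 0.0]
wrist_force: [0.3, -0.9, -0.9]
width: 0.0492
grasp_force: 53.1
```

```bash
python3 plan.py 371 -292 54.1
```

```text
t 12.42 z 0.0707 shift [ 0.0006  0.0007 -0.    ] len 0.001 yaw y 54.1 q1,q6 [-0.77 -1.71] w 0.0492 grip 53.1
turn rad [np.float64(0.001), np.float64(1.572), np.float64(-1.57)]
```

Scaled: 0.005 m / 0.2 = 0.025, 0.003 m / 0.2 = 0.015.

Request:
{"fn": "step_hand", "kwargs": {
  "motion": [0, 0, 0.025, 0, 0, 0, 0, 0.025, 0, 0, 0, 0, 0.015, 0, 0, 0, 0, 0.005, 0, 0, 0, 0, 0.005, 0, 0, 0, 0, 0, 0, 0]
}}

```text
time_s: 12.92
eef_pos: [0.371, -0.2929, 0.0557]
tcp_rot: [0.968, 2.988, -0.0]
wrist_force: [-0.9, 0.8, 2.4]
width: 0.0493
grasp_force: 53.3
```

Request:
{"fn": "step_hand", "kwargs": {
  "motion": [0, 0, 0, 0, 0.06, 0, 0, 0, 0, 0.06, 0, 0, 0, 0, 0.085, 0, 0, 0, 0, 0.085, 0, 0, 0, 0, 0.085, 0, 0, 0, 0, 0.085, 0, 0, -0.1, 0, 0.085, 0, 0, -0.2, 0, 0.085, 0, 0, -0.2, 0, 0.085, 0, 0, -0.2, 0, 0.085, 0, 0, -0.05, 0, 0.085, 0, 0, 0, 0, 0.085]
}}

```text
time_s: 13.92
eef_pos: [0.3719, -0.2938, 0.2083]
tcp_rot: [0.967, 2.983, -0.004]
wrist_force: [0.1, -0.0, 0.3]
width: 0.085
grasp_force: 0.0
```

```bash
python3 plan.py 660 -121.5 80
```

```text
t 13.92 z 0.2083 shift [-0.1323  0.3085  0.0005] len 0.336 yaw y 54.1 q1,q6 [-0.77 -1.71] w 0.085 grip 0.0
turn rad [np.float64(-0.452), np.float64(1.119), np.float64(-2.023)]
```

Scaled: 0.0257 m / 0.2 = 0.1285, -0.011 m / 0.2 = -0.055.

Request:
{"fn": "step_hand", "kwargs": {
  "motion": [-0.055, 0.1285, 0, 0, 0.085, -0.055, 0.1285, 0, 0, 0.085, -0.055, 0.1285, 0, 0, 0.085, -0.055, 0.1285, 0, 0, 0.085, -0.055, 0.1285, 0, 0, 0.085, -0.055, 0.1285, 0, 0, 0.085, -0.055, 0.1285, 0, 0, 0.085, -0.055, 0.1285, 0, 0, 0.085, -0.055, 0.1285, 0, 0, 0.085, -0.055, 0.1285, 0, 0, 0.085, -0.055, 0.1285, 0, 0, 0.085, -0.055, 0.1285, 0, 0, 0.085, 0, 0, 0, 0, 0.085, 0, 0, 0.1, 0, 0.085, 0, 0, 0.1, 0, 0.085, 0, 0, 0, 0, 0.085],
  "clamp_n": 50
}}

```text
time_s: 15.25
eef_pos: [0.6561, -0.1199, 0.1595]
tcp_rot: [-0.966, -2.981, 0.001]
wrist_force: [-0.7, -0.3, -1.0]
width: 0.0853
grasp_force: 0.0
```

```bash
python3 plan.py 660 -121.5; python3 - <<'E'
from loc import *
im,*C=cam("wrist")
for m,st,ce in blobs(im,"red",600)[0]: print(ce.round(),st[2:],*shape(m,.085,*C))
im,*C=cam("side");B,V=blobs(im,"blue")
for m,st,ce in B:print(ce.round(),"top@.089",*shape(top(m,V),.089,*C))
E
```

```text
t 15.25 z 0.1595 shift [-0.0041  0.0009 -0.    ] len 0.004 yaw y 54.1 q1,q6 [-0.25 -1.19] w 0.0853 grip 0.0
[170.  11.] [  92   28 1972] [ 494.6 -122.3] [ 496.6 -121.9] [56.5 15.1] 53.9
[220.  39.] [  93   64 2144] [ 525.5 -107.5] [ 518.8 -109. ] [57.8 29.1] 64.8
[564.  23.] [ 102   55 4322] [646.7  75.3] [649.  74.] [62.1 30.8] 53.9
[323. 207.] [  68   72 3815] [ 656.5 -120.9] [ 656.6 -121.4] [50.5 56.1] 55.8
[302. 102.] top@.089 [569.5 396.2] [569.1 395.3] [46.5 45.7] 77.3
[275. 317.] top@.089 [ 368.7 -293.1] [ 368.6 -292.6] [47.6 47.5] 54.2
[280. 341.] top@.089 [ 368.6 -350.4] [ 368.8 -331.1] [68.6 69.9] 54.5
[375. 373.] top@.089 [ 522.8 -447.5] [ 523.5 -447.6] [66.  71.8] 76.4
```

The blue tin is centred and aligned in its tray, and the red jar is under the gripper.

Scaled: 0.025 m / 0.2 = 0.125, -0.002 m / 0.2 = -0.01.

Request:
{"fn": "step_hand", "kwargs": {
  "motion": [-0.01, 0, 0.1, 0, 0.085, 0, 0, 0.125, 0, 0.085, 0, 0, 0.125, 0, 0.085, 0, 0, 0.125, 0, 0.085, 0, 0, 0.06, 0, 0.085, 0, 0, 0.025, 0, 0.085, 0, 0, 0, 0, 0.085, 0, 0, 0, 0, 0, 0, 0, 0, 0, 0, 0, 0, 0, 0, 0, 0, 0, 0, 0, 0, 0, 0, 0, 0, 0, 0, 0, 0, 0, 0],
  "clamp_n": 50
}}

```text
time_s: 16.43
eef_pos: [0.6611, -0.1219, 0.0552]
tcp_rot: [0.968, 2.986, 0.0]
wrist_force: [-1.9, -0.3, 6.0]
width: 0.0528
grasp_force: 52.0
```

Request:
{"fn": "step_hand", "kwargs": {
  "motion": [0, 0, -0.1, 0, 0, 0, 0, -0.15, 0, 0, 0, 0, -0.15, 0, 0, 0, 0, -0.15, 0, 0, 0, 0, -0.15, 0, 0, 0, 0, -0.1, 0, 0, 0, 0, 0, 0, 0]
}}

```text
time_s: 17.02
eef_pos: [0.662, -0.122, 0.2189]
tcp_rot: [0.966, 2.981, 0.001]
wrist_force: [0.3, 0.2, -2.4]
width: 0.0526
grasp_force: 54.0
```

```bash
python3 plan.py 652.7 141
```

```text
t 17.02 z 0.2189 shift [ 0.1618  0.2076 -0.0006] len 0.263 yaw y 54.1 q1,q6 [-0.25 -1.2 ] w 0.0526 grip 54.0
```

Scaled: 0.03 m / 0.2 = 0.15, 0.0189 m / 0.2 = 0.0945.

Request:
{"fn": "step_hand", "kwargs": {
  "motion": [0.0735, 0.0945, 0, 0, 0, 0.0735, 0.0945, 0, 0, 0, 0.0735, 0.0945, 0, 0, 0, 0.0735, 0.0945, 0, 0, 0, 0.0735, 0.0945, 0, 0, 0, 0.0735, 0.0945, 0, 0, 0, 0.0735, 0.0945, 0, 0, 0, 0.0735, 0.0945, 0, 0, 0, 0.0735, 0.0945, 0, 0, 0, 0.0735, 0.0945, 0, 0, 0, 0.0735, 0.0945, 0, 0, 0, 0, 0, 0, 0, 0, 0, 0, 0.1, 0, 0, 0, 0, 0.15, 0, 0, 0, 0, 0.15, 0, 0, 0, 0, 0.15, 0, 0, 0, 0, 0.1, 0, 0, 0, 0, 0.05, 0, 0, 0, 0, 0, 0, 0, 0, 0, 0, 0, 0]
}}

```text
time_s: 18.68
eef_pos: [0.6514, 0.1414, 0.0735]
tcp_rot: [-0.969, -2.988, 0.0]
wrist_force: [0.7, 0.4, -2.2]
width: 0.0522
grasp_force: 54.0
```

```bash
python3 plan.py 652.7 141
```

```text
t 18.68 z 0.0735 shift [-0.0013  0.0004 -0.    ] len 0.001 yaw y 54.1 q1,q6 [ 0.14 -0.8 ] w 0.0522 grip 54.0
```

Scaled: 0.005 m / 0.2 = 0.025, 0.002 m / 0.2 = 0.01.

Request:
{"fn": "step_hand", "kwargs": {
  "motion": [-0.005, 0, 0.025, 0, 0, 0, 0, 0.025, 0, 0, 0, 0, 0.01, 0, 0, 0, 0, 0.005, 0, 0, 0, 0, 0.005, 0, 0, 0, 0, 0, 0, 0]
}}

```text
time_s: 19.18
eef_pos: [0.6522, 0.1411, 0.0594]
tcp_rot: [0.968, 2.988, 0.0]
wrist_force: [0.6, -1.2, -2.3]
width: 0.0526
grasp_force: 54.0
```

Request:
{"fn": "step_hand", "kwargs": {
  "motion": [0, 0, 0, 0, 0.06, 0, 0, 0, 0, 0.06, 0, 0, 0, 0, 0.085, 0, 0, 0, 0, 0.085, 0, 0, 0, 0, 0.085, 0, 0, 0, 0, 0.085, 0, 0, -0.1, 0, 0.085, 0, 0, -0.2, 0, 0.085, 0, 0, -0.2, 0, 0.085, 0, 0, -0.2, 0, 0.085, 0, 0, -0.05, 0, 0.085, 0, 0, 0, 0, 0.085]
}}

```text
time_s: 20.18
eef_pos: [0.6536, 0.1413, 0.2136]
tcp_rot: [0.967, 2.983, 0.005]
wrist_force: [0.6, 0.8, -0.6]
width: 0.085
grasp_force: 0.0
```

```bash
python3 plan.py 573 403.5
```

```text
t 20.18 z 0.2136 shift [ 0.2191  0.1651 -0.0003] len 0.274 yaw y 54.1 q1,q6 [ 0.14 -0.8 ] w 0.085 grip 0.0
```

Scaled: 0.025 m / 0.2 = 0.125, 0.0199 m / 0.2 = 0.0995.

Request:
{"fn": "step_hand", "kwargs": {
  "motion": [0.0995, 0.075, 0, 0, 0.085, 0.0995, 0.075, 0, 0, 0.085, 0.0995, 0.075, 0, 0, 0.085, 0.0995, 0.075, 0, 0, 0.085, 0.0995, 0.075, 0, 0, 0.085, 0.0995, 0.075, 0, 0, 0.085, 0.0995, 0.075, 0, 0, 0.085, 0.0995, 0.075, 0, 0, 0.085, 0.0995, 0.075, 0, 0, 0.085, 0.0995, 0.075, 0, 0, 0.085, 0.0995, 0.075, 0, 0, 0.085, 0, 0, 0, 0, 0.085, 0, 0, 0.1, 0, 0.085, 0, 0, 0.125, 0, 0.085, 0, 0, 0, 0, 0.085],
  "clamp_n": 50
}}

```text
time_s: 21.43
eef_pos: [0.5693, 0.4014, 0.158]
tcp_rot: [-0.967, -2.983, 0.011]
wrist_force: [-0.5, 0.1, -2.0]
width: 0.0849
grasp_force: 0.0
```

```bash
python3 plan.py 573 403.5; python3 - <<'E'
from loc import *
im,*C=cam("wrist")
for m,st,ce in blobs(im,"blue",600)[0]: print(ce.round(),st[2:],*shape(m,.085,*C))
for n in("side","scene"):
  im,*C=cam(n);B,V=blobs(im,"red")
  for m,st,ce in B:print(n,ce.round(),st[4],"top@.089",*shape(top(m,V),.089,*C))
E
```

```text
t 21.43 z 0.158 shift [-0.0017  0.0039 -0.    ] len 0.004 yaw y 54.1 q1,q6 [ 0.55 -0.4 ] w 0.0849 grip 0.0
[327. 203.] [  68   71 3716] [568.6 404.3] [569.4 404.6] [50.  53.7] 33.8
side [350. 153.] 326 top@.089 [650.1 140.4] [650.3 140.1] [47.9 49.6] 18.5
side [350. 174.] 239 top@.089 [620.3  51.7] [624.2  58.7] [55.  71.6] 75.9
side [307. 248.] 972 top@.089 [ 472.7 -112.3] [ 472.8 -111.8] [48.3 48.3] 64.4
scene [285. 153.] 289 top@.089 [ 475.7 -110.2] [ 475.2 -110.2] [47.7 47.9] 64.4
scene [289. 173.] 212 top@.089 [538.  -91.4] [523.1 -94.6] [70.5 71.5] 64.3
scene [371. 233.] 617 top@.089 [652.9 142.2] [653.1 141.8] [51.1 50.2] 49.1
```

The red jar is centred in its tray. Now I'll pick up the blue jar.

Scaled: 0.025 m / 0.2 = 0.125, 0.02 m / 0.2 = 0.1.

Request:
{"fn": "step_hand", "kwargs": {
  "motion": [0, 0.015, 0.1, 0, 0.085, 0, 0, 0.125, 0, 0.085, 0, 0, 0.125, 0, 0.085, 0, 0, 0.125, 0, 0.085, 0, 0, 0.05, 0, 0.085, 0, 0, 0.025, 0, 0.085, 0, 0, 0, 0, 0.085, 0, 0, 0, 0, 0, 0, 0, 0, 0, 0, 0, 0, 0, 0, 0, 0, 0, 0, 0, 0, 0, 0, 0, 0, 0, 0, 0, 0, 0, 0],
  "clamp_n": 50
}}

```text
time_s: 22.67
eef_pos: [0.574, 0.4058, 0.0562]
tcp_rot: [0.968, 2.987, 0.003]
wrist_force: [-1.4, -1.7, 5.4]
width: 0.0527
grasp_force: 51.4
```

Request:
{"fn": "step_hand", "kwargs": {
  "motion": [0, 0, -0.1, 0, 0, 0, 0, -0.15, 0, 0, 0, 0, -0.15, 0, 0, 0, 0, -0.15, 0, 0, 0, 0, -0.15, 0, 0, 0, 0, -0.1, 0, 0, 0, 0, 0, 0, 0]
}}

```text
time_s: 23.25
eef_pos: [0.5748, 0.4065, 0.2202]
tcp_rot: [0.967, 2.983, 0.01]
wrist_force: [1.4, 0.8, -2.1]
width: 0.0526
grasp_force: 53.6
```

```bash
python3 plan.py 541.5 -417.6
```

```text
t 23.25 z 0.2202 shift [-0.4563 -0.687  -0.0038] len 0.825 yaw y 54.1 q1,q6 [ 0.55 -0.39] w 0.0526 grip 53.6
```

Scaled: -0.0229 m / 0.2 = -0.1145, -0.0152 m / 0.2 = -0.076.

Request:
{"fn": "step_hand", "kwargs": {
  "motion": [-0.076, -0.1145, 0, 0, 0, -0.076, -0.1145, 0, 0, 0, -0.076, -0.1145, 0, 0, 0, -0.076, -0.1145, 0, 0, 0, -0.076, -0.1145, 0, 0, 0, -0.076, -0.1145, 0, 0, 0, -0.076, -0.1145, 0, 0, 0, -0.076, -0.1145, 0, 0, 0, -0.076, -0.1145, 0, 0, 0, -0.076, -0.1145, 0, 0, 0, -0.076, -0.1145, 0, 0, 0, -0.076, -0.1145, 0, 0, 0, -0.076, -0.1145, 0, 0, 0, -0.076, -0.1145, 0, 0, 0, -0.076, -0.1145, 0, 0, 0]
}}

```text
time_s: 24.5
eef_pos: [0.5558, -0.0077, 0.2134]
tcp_rot: [-0.968, -2.988, 0.0]
wrist_force: [0.6, 0.5, -2.7]
width: 0.0523
grasp_force: 53.8
```

Request:
{"fn": "step_hand", "kwargs": {
  "motion": [-0.076, -0.1145, 0, 0, 0, -0.076, -0.1145, 0, 0, 0, -0.076, -0.1145, 0, 0, 0, -0.076, -0.1145, 0, 0, 0, -0.076, -0.1145, 0, 0, 0, -0.076, -0.1145, 0, 0, 0, -0.076, -0.1145, 0, 0, 0, -0.076, -0.1145, 0, 0, 0, -0.076, -0.1145, 0, 0, 0, -0.076, -0.1145, 0, 0, 0, -0.076, -0.1145, 0, 0, 0, -0.076, -0.1145, 0, 0, 0, -0.076, -0.1145, 0, 0, 0, -0.076, -0.1145, 0, 0, 0, -0.076, -0.1145, 0, 0, 0, 0, 0, 0, 0, 0, 0, 0, 0, 0, 0]
}}

```text
time_s: 25.92
eef_pos: [0.5389, -0.4192, 0.2127]
tcp_rot: [-0.971, -2.986, -0.001]
wrist_force: [0.4, -0.6, -3.2]
width: 0.0526
grasp_force: 53.7
```

```bash
python3 plan.py 541.5 -417.6
```

```text
t 25.92 z 0.2127 shift [-0.0012  0.0028 -0.    ] len 0.003 yaw y 54.0 q1,q6 [-0.73 -1.67] w 0.0526 grip 53.7
```

Scaled: 0.03 m / 0.2 = 0.15, 0.02 m / 0.2 = 0.1.

Request:
{"fn": "step_hand", "kwargs": {
  "motion": [0, 0.01, 0.1, 0, 0, 0, 0, 0.15, 0, 0, 0, 0, 0.15, 0, 0, 0, 0, 0.15, 0, 0, 0, 0, 0.1, 0, 0, 0, 0, 0.05, 0, 0, 0, 0, 0, 0, 0, 0, 0, 0, 0, 0]
}}

```text
time_s: 26.58
eef_pos: [0.5412, -0.4164, 0.0749]
tcp_rot: [0.968, 2.989, -0.0]
wrist_force: [0.3, -0.1, -2.5]
width: 0.0528
grasp_force: 53.8
```

```bash
python3 plan.py 541.5 -417.6
```

```text
t 26.58 z 0.0749 shift [-0.0009 -0.0008  0.    ] len 0.001 yaw y 54.1 q1,q6 [-0.72 -1.67] w 0.0528 grip 53.8
```

Scaled: 0.005 m / 0.2 = 0.025, 0.002 m / 0.2 = 0.01.

Request:
{"fn": "step_hand", "kwargs": {
  "motion": [-0.005, -0.005, 0.025, 0, 0, 0, 0, 0.025, 0, 0, 0, 0, 0.01, 0, 0, 0, 0, 0.0075, 0, 0, 0, 0, 0.005, 0, 0, 0, 0, 0, 0, 0]
}}

```text
time_s: 27.08
eef_pos: [0.5412, -0.4184, 0.0603]
tcp_rot: [0.968, 2.988, -0.0]
wrist_force: [-0.9, 1.1, 1.0]
width: 0.0526
grasp_force: 54.1
```

Request:
{"fn": "step_hand", "kwargs": {
  "motion": [0, 0, 0, 0, 0.06, 0, 0, 0, 0, 0.06, 0, 0, 0, 0, 0.085, 0, 0, 0, 0, 0.085, 0, 0, 0, 0, 0.085, 0, 0, 0, 0, 0.085, 0, 0, -0.1, 0, 0.085, 0, 0, -0.2, 0, 0.085, 0, 0, -0.2, 0, 0.085, 0, 0, -0.2, 0, 0.085, 0, 0, -0.05, 0, 0.085, 0, -0.1, 0, 0, 0.085, 0, -0.15, 0, 0, 0.085, 0, -0.2, 0, 0, 0.085, 0, -0.15, 0, 0, 0.085, 0, 0, 0, 0, 0.085, 0, 0, 0, 0, 0.085]
}}

```text
time_s: 28.5
eef_pos: [0.4696, -0.5165, 0.2095]
tcp_rot: [-0.972, -2.987, -0.0]
wrist_force: [-0.0, 0.8, 0.0]
width: 0.0851
grasp_force: 0.0
```

```bash
python3 - <<'E'
from loc import *
for n in("side","scene"):
  im,*C=cam(n)
  cv2.imwrite(f"pics/{n}9.png",im)
  for col in("red","blue"):
   B,V=blobs(im,col)
   for m,st,ce in B:
    if st[4]>200:print(n,col,ce.round(),st[4],"top@.089",*shape(top(m,V),.089,*C))
E
```

```text
side red [350. 153.] 323 top@.089 [649.9 140.2] [650.3 140.7] [51.2 48.4] 40.2
side red [350. 174.] 232 top@.089 [620.7  51.8] [624.2  58.7] [55.  71.6] 75.9
side red [315. 260.] 290 top@.089 [ 473.8 -188.2] [ 470.4 -170.4] [68.5 52. ] 64.5
side blue [273. 320.] 519 top@.089 [ 361.  -302.4] [ 365.8 -301.3] [48.3 53.4] 52.9
side blue [278. 344.] 415 top@.089 [ 365.  -352.6] [ 363.6 -338.1] [54.3 69.9] 54.9
scene red [285. 153.] 296 top@.089 [ 475.1 -110. ] [ 474.8 -110.1] [47.6 47.6] 64.3
scene red [370. 233.] 589 top@.089 [652.8 142.2] [651.7 142.7] [48.2 51.3] 9.2
```

View pics/side9.png

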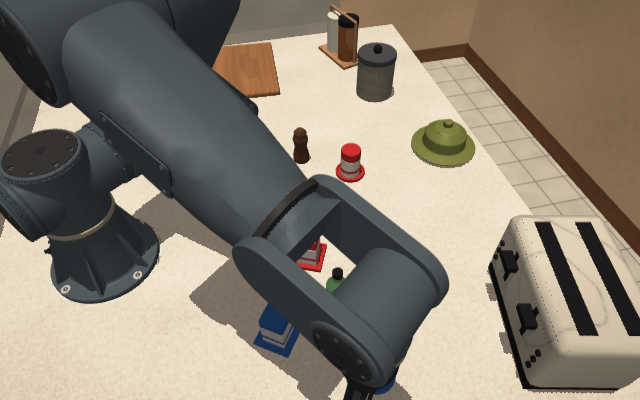

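View pics/scene9.png

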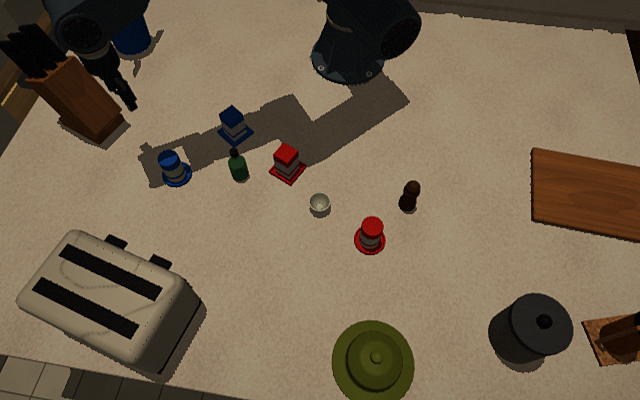

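All four containers are in their trays, and the mill (409,196) and bottle (237,165) are where they were. The blue jar (170,163) is in shadow, so I'll move the arm clear and measure it.

Scaled: -0.04 m / 0.2 = -0.2, -0.01 m / 0.2 = -0.05.

Request:
{"fn": "step_hand", "kwargs": {
  "motion": [-0.2, 0, 0, 0, 0.085, -0.2, 0, 0, 0, 0.085, -0.2, 0, 0, 0, 0.085, -0.2, 0, 0, 0, 0.085, 0, -0.2, -0.05, 0, 0.085, 0, -0.2, -0.05, 0, 0.085, 0, 0, 0, 0, 0.085, 0, 0, 0, 0, 0.085]
}}

```text
time_s: 29.27
eef_pos: [0.542, -0.6675, 0.23]
tcp_rot: [0.97, 2.987, -0.001]
wrist_force: [-0.2, 0.6, -0.9]
width: 0.0852
grasp_force: 0.0
```

```bash
python3 - <<'E'
from loc import *
for n in("side","scene"):
  im,*C=cam(n)
  B,V=blobs(im,"blue")
  for m,st,ce in B:
    if st[4]>150:print(n,ce.round(),st[4],"top@.089",*shape(top(m,V),.089,*C))
  u,v=proj([.5415,-.4176,.089],*C); print(n,"expected top centre",u.round(1),v.round(1))
  a=max(int(v)-50,0);b=int(u)-60;c=cv2.resize(im[a:a+100,b:b+120],None,fx=4,fy=4,interpolation=cv2.INTER_CUBIC)
  cv2.imwrite(f"pics/{n}10.png",cv2.convertScaleAbs(c,alpha=1.6))
E
```

```text
side [273. 346.] 306 top@.089 [ 353.4 -354.8] [ 354.6 -350.6] [25.6 69.2] 52.4
side expected top centre 379.2 354.8
scene [167. 158.] 254 top@.089 [ 541.7 -417.8] [ 542.1 -418. ] [49.6 47.4] 18.5
scene [178. 176.] 152 top@.089 [ 574.5 -350.5] [ 574.  -350.1] [42.4 13. ] 29.3
scene expected top centre 167.2 157.1
```

View pics/scene10.png

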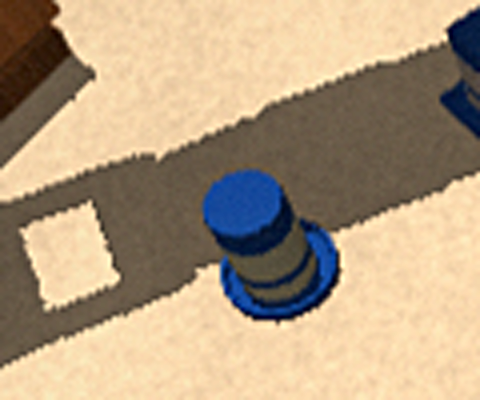

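View pics/side10.png

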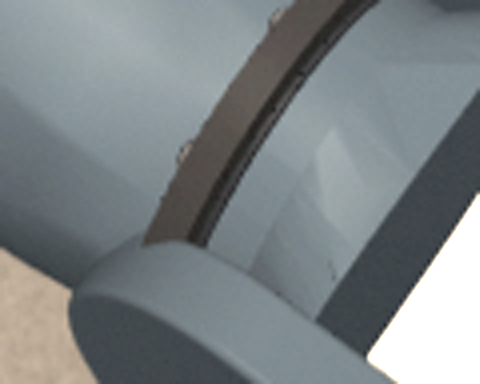

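The scene crop shows the blue jar upright in its tray. Its lid top measures (541.7,-417.8) mm, against the tray centre at (541.5,-417.6). The arm blocks the side view. The robot touches nothing, so I'll hand in.

```bash
python3 -c "
from rig import arm
print(arm.hand_in())"
```

```text
the job is handed in; nothing more can be done
None
```

I handed the job in at about 29 s: all four containers stand upright and centred in their matching trays, the tins lined up with the tray sides, and the pepper mill and oil bottle look unmoved in the final picture.

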